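# Set the gap of a relief-printing press

## Task

Set the gap of the small hand press over the printing block: wind the T-handle down (clockwise seen from above) until the platen bottoms firmly on the block, hand-tight without straining the press, then back the handle off a quarter of a turn and let go. Leave the block in its place and do not disturb the other things on the bench.

Things in the scene. Friction and masses are not known exactly. Their poses are not given: they have to be found in the camera images.
- press: Grey bench press, bolted down. Origin: centre of the underside of its base, 250 (x) x 220 x 34 mm. Two 22 mm columns at y = +-88 mm carry a crossbeam (52 mm in x, 222 mm in y, nuts on it reach 170 mm up). The vertical screw axis passes through the origin. Free screw: under 0.1 N m. On the block the torque climbs about 1.6 N m a radian: 0.15 to 0.3 N m more is hand-tight, 0.4 strains it.
- handle: Steel T-handle on the screw: a straight bar along its x axis, 116 x 18 (y) x 16 mm (z), a black 28 mm ball centred 62 mm out at each end. Origin: middle of the bar, on the screw axis, about 215 to 230 mm above the table. Below it is only the 17 mm screw and at least 30 mm of free height, so it can be gripped across its middle from above. It stays where it is left.
- platen: Flat steel plate 125 x 105 x 10 mm under a rubber pad and backing plate, carried by the screw; does not rotate. Origin: centre of its underside. Right-hand quick thread: turning the handle clockwise seen from above lowers handle and platen together, 16 mm a turn (2.5 mm a radian). It starts 0.6 to 2.8 rad short of bottoming and has at least 10 mm of free travel upward.
- block: Wooden printing block with a cork facing, 120 x 100 mm, lying loose on the press's bed under the platen. Origin: centre of its underside. Block and facing together are somewhere between 22 and 26 mm thick and the bed is packed to a different height each time: where the platen bottoms is told by the torque on the handle, not by the poses.
- tin_a: Steel tin with set wax, 72 mm across, 62 mm high, at the press's +y side. Bystander. Origin: centre of underside.
- tin_b: Same tin at the press's -y side. Bystander.
- tin_c: Tin 64 mm across, 62 mm high. Bystander.
- brayer: Rubber ink roller with wooden handle, 180 mm long. Bystander.
- gouge: Carving gouge, 105 mm long, lying on the press's base on the robot's side. Bystander.
- spare_block: Small uncarved wood block 90 x 70 x 21 mm. Bystander.
- brush_loose: Paint brush lying on the bench. Bystander.
Mind the look-alikes: they are no part of the job. Several things have the shape of the block; the one meant has the colours described above.

How it is judged:
On the way:
1. the platen is bottomed firmly on the block (it presses with more than 40 N) (contact force between platen and block above 40 N), for 0.2 s.
At the end, for the whole second after the job is handed in: After bottoming, the platen stands a quarter of a turn (90 degrees, 4 mm; accepted about 60 to 112 degrees, 2.6 to 5 mm, since the tight screw winds up a little) above the block's face, the handle is released and still, and the block still lies centred on the bed (within 15 mm of the screw axis) (z of platen in the frame of block between 0.0271 and 0.0295 m and horizontal distance between block and press below 0.015 m and angular speed of handle below 0.05 rad/s and linear speed of block below 0.02 m/s); the robot touches nothing.
It fails at once if the press is strained: platen pressed on the block with more than 160 N (contact force between platen and block above 160 N).
It fails at once if a bystander is pushed more than 25 mm (distance of any of tin_a, tin_b, tin_c, brayer, gouge, spare_block, brush_loose from where it was at the start of the episode above 0.025 m).
It also fails if it takes over 67 s, if anything falls off the work surface, if the arm or the gripper's body presses on something with over 40 N, if the wrist force passes 120 N, or if a joint passes its speed limit or range.

## Robot

A 6-joint arm with a two-finger parallel gripper is mounted at the origin on the work surface. World frame = base frame: x ahead of the robot, y to its left, z up, the work surface at z = 0. Lengths are in m, angles in rad, forces in N, time in s.
With the tool pointing down it reaches from about 0.325 to 0.925 m from the base axis. Payload 3.1 kg.
Tool frame: the origin (TCP) lies at the very end of the fingers, on their centre line; the grasp point (between the pads) lies 19 mm behind it; z points along the fingers, y is the direction in which the jaws open and shut (so a half turn about z gives the same grasp; the last joint's range is limited). The gripper opens to 85 mm and grips with 20 to 120 N. Pads are 22 mm wide; open, the fingers measure 114 mm over their backs; the gripper's body (76 mm by 85 mm) begins 54 mm behind the grasp point. The pads swing forward as they close: fully open they stand 13 mm farther back than shut.
Start: joints at [1.233, 0.217, 1.613, -0, 1.311, -0.112], TCP at [0.14, 0.609, 0.231] pointing down, gripper open.
Joint ranges: [-2.75, 2.75], [-0.78, 2.1], [0.31, 2.55], [-1.13, 4.27], [0.13, 2.63], [-2.58, 2.58]. Speed limits (rad/s): [2.79, 2.79, 3.14, 3.14, 3.14, 3.14].

## Interface

Orientations are given as a rotation vector (axis times angle).
In Python, from station import robot, grab_frame, get_calibration, order gives the robot as it stands.
- The arm moves only by the tool move_arm, never from a script. Its argument "series" is a list that holds one entry, the list of rows, each a list of 5 numbers: the finger opening in mm, from 0 to 85.4, then the shift along the tool's x, y, z in mm, then the turn about the tool's z in rad. A call has exactly 10 rows; each row is the pose to reach, as a shift and turn from the pose measured when the call began, along the tool's axes at that moment; what a row does not reach only later rows make up. A row lasts 1/8 s, in which the tool goes at most 62.5 mm and 10.7 degrees, less where a joint would pass 70% of its speed; a pose out of reach is approached as far as the arm can. A call with a gripper value outside its range is refused whole. The fingers move at their own pace and stop on an object; "newtons" is the grip in N (left out, the last holds). Time passes only in rows, so rows that repeat a pose let the fingers close, or fill a call up. It gives the time, the measured TCP pose, the force and the opening at its end, in the units of the state.
- robot.sense(): the state, without advancing time (a new reading comes with each control period).
- grab_frame(name): name is "side" or "top" or "wrist"; returns (picture, depth): 420x560x3 uint8, red, green, blue; 420x560 float32, m along the optical axis (not along the pixel's ray), 0 where there is no reading.
- get_calibration(name): a dict with "camera_matrix" (3x3 intrinsics, pixels), "R" (3x3) and "t" (3): a world point X has camera coordinates R X + t. Camera axes: x right, y down, z forward; pixel columns grow to the right and rows downward; lengths in m; the calibration is good to about 2 mm. A picture is of the moment at which its call begins: read the wrist's pose just before it. get_calibration takes no time and is no camera call; for the wrist camera it gives the pose at the moment of the call.
- order.job_done(): hands the job in, once; it reports no verdict.
The state is a dict: "clock": time; "joint_pos": joint angles; "qvel": joint speeds; "tau": joint torques, N m; "tool_pos": TCP position; "ee_rot": TCP orientation; "force": force on the tool from outside, world axes, zero at the start; "wrist_torque": the same for the moment, N m; "width": finger opening in m.
Only numpy, scipy, OpenCV 4.12 (cv2) and the standard library are available. Lean on these libraries where they do the work, as an engineer would, in place of code of your own. Each camera call takes 0.05 s, during which the arm holds its last target.

## Working session

There is one attempt and no reset: what is moved stays moved. The work goes in short steps, Python scripts to look and compute and a tool call to move; the robot and the scene stay as the last step left them, time stands still between calls to the robot, and variables do not carry over. Pictures are saved under pics/ and viewed, and the job is handed in when it is done.

Besides the shell and the picture viewer there is one more tool, called after ">>>" by a JSON object that holds its "op" and its "data", one argument or row to a line. move_arm: Moves the arm, as the interface text tells. Its arguments: {"type":"object","properties":{"series":{"type":"array"},"newtons":{"type":"number"}},"required":["series"]}

```bash
ls; mkdir -p pics
cat > h.py <<'E'
import numpy as np, cv2
from station import robot, grab_frame, get_calibration, order
def snap(n,f):
    c=get_calibration(n); p,d=grab_frame(n); cv2.imwrite('pics/'+f+'.png',p[:,:,::-1]); np.savez('pics/'+f+'.npz',p=p,d=d,K=c['camera_matrix'],R=c['R'],t=c['t']); return p,d,c
def load(f): return np.load('pics/'+f+'.npz')
def ray(z,u,v):
    K,R,t=np.array(z['K']),np.array(z['R']),np.array(z['t']).ravel()
    return -R.T@t, R.T@np.linalg.inv(K)@np.array([u,v,1.])
def onz(z,u,v,h):
    o,r=ray(z,u,v); return o+r*(h-o[2])/r[2]
def pts(z):
    d=z['d'];v,u=np.indices(d.shape);K=z['K'];P=np.stack([(u-K[0,2])/K[0,0]*d,(v-K[1,2])/K[1,1]*d,d],-1)
    return (P-np.array(z['t']).ravel())@z['R']
E
python3 - <<'E'
from h import *
for n in ['side','top']: snap(n,n+'0')
print(robot.sense())
E
```

```text
pics
{'clock': 0.1, 'joint_pos': array([ 1.23276590e+00,  2.17705308e-01,  1.61478138e+00,  1.35208325e-05,
        1.31128096e+00, -1.12180023e-01]), 'qvel': array([ 1.48159309e-03, -1.96564531e-03, -4.79108425e-03, -5.27932336e-05,
        3.01886207e-04,  7.41513446e-04]), 'tau': array([-1.10299123e-03, -3.98078156e+01, -3.04967809e+01, -1.96243600e-04,
        4.22801313e-03, -5.81156243e-06]), 'tool_pos': array([0.13967823, 0.60844313, 0.23007832]), 'ee_rot': array([-0.35396057, -3.12108557,  0.00332517]), 'force': array([ 1.35039112, -0.69093452, -0.26720492]), 'wrist_torque': array([-0.0072639 , -0.03534841,  0.04224817]), 'width': 0.0854908090230806}
```

View pics/side0.png

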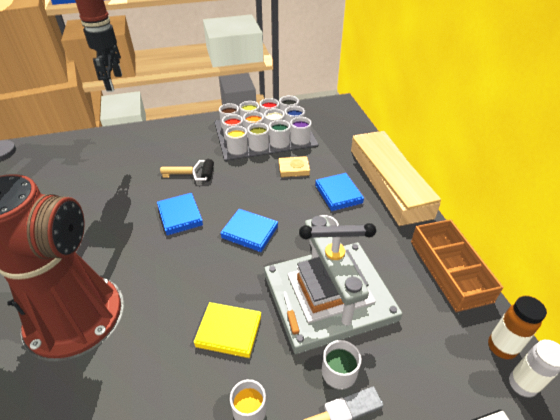

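View pics/top0.png

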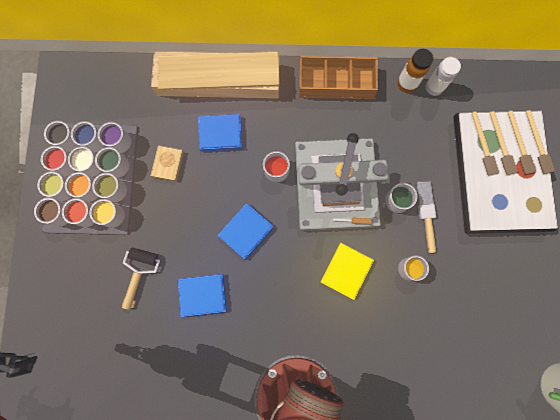

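Side view: the black handle balls are at about (306,231) and (370,230), and the block is under the platen at (320,285). Top view: the balls are at (353,138) and (341,189). The blue and yellow slabs are look-alikes lying outside the press. Next I triangulate the balls.

Run:
```python
from h import *
def balls(f,seeds):
    z=load(f);g=z['p'].max(2); out=[]
    for (u,v) in seeds:
        m=np.zeros(g.shape,np.uint8); cv2.circle(m,(u,v),11,255,-1)
        m&=((g<48)*255).astype(np.uint8)
        n,l,s,c=cv2.connectedComponentsWithStats(m)
        k=1+np.argmax(s[1:,4]); print(f,s[k],c[k]); out.append(c[k])
    return z,out
zs,bs=balls('side0',[(306,231),(370,230)]); zt,bt=balls('top0',[(353,138),(341,189)])
print('cams',-zs['R'].T@zs['t'].ravel(),-zt['R'].T@zt['t'].ravel())
res={}
for i in range(2):
  for j in range(2):
    o1,r1=ray(zs,*bs[i]);o2,r2=ray(zt,*bt[j]);r1/=np.linalg.norm(r1);r2/=np.linalg.norm(r2)
    A=np.stack([r1,-r2],1);s=np.linalg.lstsq(A,o2-o1,rcond=None)[0]
    a,b=o1+s[0]*r1,o2+s[1]*r2;print(i,j,((a+b)/2).round(4),np.linalg.norm(a-b).round(4))
P=pts(zt)
for u,v in bt: print('topdepth',P[int(round(v)),int(round(u))].round(4))
P=pts(zs)
for u,v in bs: print('sidedepth',P[int(round(v)),int(round(u))].round(4))
# beam, enlarged crops
big=cv2.resize(zt['p'][120:245,280:450,::-1],None,fx=4.5,fy=4.5,interpolation=cv2.INTER_CUBIC);cv2.imwrite('pics/c_top.png',big)
big=cv2.resize(zs['p'][205:355,255:410,::-1],None,fx=4,fy=4,interpolation=cv2.INTER_CUBIC);cv2.imwrite('pics/c_side.png',big)
```

```text
side0 [300 227  12  12  99] [305.36363636 233.29292929]
side0 [365 225  11  12  89] [369.7752809  231.20224719]
top0 [357 139   1   2   2] [357.  139.5]Traceback (most recent call last):
  File "<stdin>", line 10, in <module>
  File "<stdin>", line 8, in balls
    return _wrapfunc(a, 'argmax', axis=axis, out=out, **kwds)
    return bound(*args, **kwds)
ValueError: attempt to get argmax of an empty sequence
```

Run:
```python
from h import *
def balls(f,seeds,th):
    z=load(f);g=z['p'].max(2);H=pts(z)[...,2]; out=[]
    for (u,v) in seeds:
        m=np.zeros(g.shape,np.uint8); cv2.circle(m,(u,v),10,255,-1)
        m&=((g<th)&(H>.185)).astype(np.uint8)*255
        n,l,s,c=cv2.connectedComponentsWithStats(m)
        k=1+np.argmax(s[1:,4]); cc=s[k,:2]+(s[k,2:4]-1)/2; print(f,s[k],c[k],cc); out.append(c[k])
    return z,out
zs,bs=balls('side0',[(306,231),(370,230)],75); zt,bt=balls('top0',[(353,138),(341,189)],75)
for i in range(2):
  for j in range(2):
    o1,r1=ray(zs,*bs[i]);o2,r2=ray(zt,*bt[j]);r1/=np.linalg.norm(r1);r2/=np.linalg.norm(r2)
    A=np.stack([r1,-r2],1);s=np.linalg.lstsq(A,o2-o1,rcond=None)[0]
    a,b=o1+s[0]*r1,o2+s[1]*r2;print(i,j,((a+b)/2).round(4),np.linalg.norm(a-b).round(4))
for z,b in((zt,bt),(zs,bs)):
  P=pts(z)
  for u,v in b: print('depthpt',P[int(round(v)),int(round(u))].round(4))
big=cv2.resize(zt['p'][120:245,280:450,::-1],None,fx=4.5,fy=4.5,interpolation=cv2.INTER_CUBIC);cv2.imwrite('pics/c_top.png',big)
big=cv2.resize(zs['p'][205:355,255:410,::-1],None,fx=4,fy=4,interpolation=cv2.INTER_CUBIC);cv2.imwrite('pics/c_side.png',big)
```

```text
side0 [299 226  17  13 153] [305.78431373 232.31372549] [307. 232.]
side0 [361 224  15  13 140] [368.89285714 230.27857143] [368. 230.]
top0 [347 134  12   9  70] [352.92857143 137.62857143] [352.5 138. ]
top0 [336 184  12  11  71] [341.36619718 189.3943662 ] [341.5 189. ]
0 0 [ 0.5617 -0.1049  0.269 ] 0.1158
0 1 [ 0.5141 -0.0856  0.2255] 0.001
1 0 [ 0.637  -0.1121  0.2261] 0.0021
1 1 [ 0.5739 -0.1046  0.2222] 0.1213
depthpt [ 0.6333 -0.1107  0.2373]
depthpt [ 0.5116 -0.083   0.2385]
depthpt [ 0.5122 -0.0935  0.2352]
depthpt [ 0.6307 -0.1209  0.2372]
```

View pics/c_top.png

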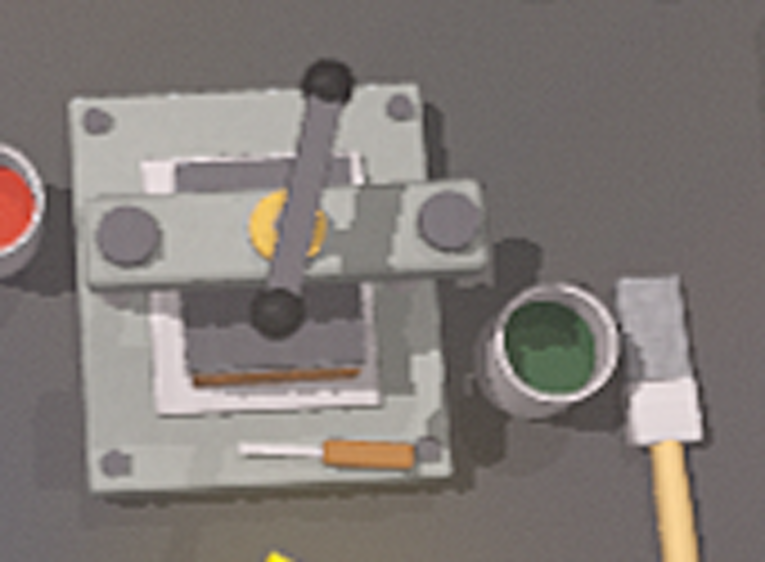

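View pics/c_side.png

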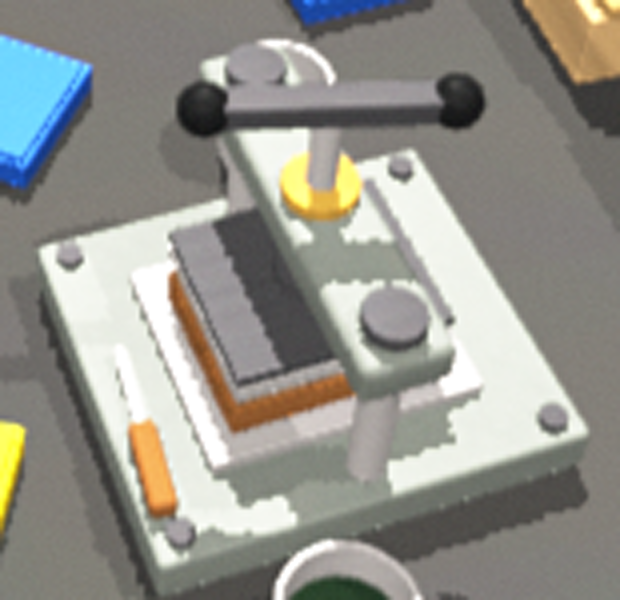

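The handle's middle is at about (0.5755, -0.099, 0.226) and the bar lies about -12° from world x. The triangulated ball spacing of 126 mm fits the text. The crop confirms which block is meant: the wooden brown one with its cork facing, under the platen on the white bed. Next I plan the approach and the range of joint 6.

```bash
cat >> h.py <<'E'
from scipy.spatial.transform import Rotation as Ro
def plan(tgt=None,bar=None):
    s=robot.sense(); R=Ro.from_rotvec(s['ee_rot']).as_matrix(); ay=np.arctan2(R[1,1],R[0,1]); ax=np.arctan2(R[1,0],R[0,0])
    print('t',s['clock'].__round__(2),'tcp',s['tool_pos'].round(4),'xyaw',ax.round(4),'zax',R[:,2].round(3),'q1,q6',s['joint_pos'][[0,5]].round(3),'F',s['force'].round(2),'M',s['wrist_torque'].round(3),'w',round(s['width'],4))
    if tgt is not None: print('tool shift mm',(R.T@(np.array(tgt)-s['tool_pos'])*1000).round(1))
    if bar is not None:
        for k in (-1,0,1): print('turn',round(-(bar+k*np.pi-ax),3))  # +tool z = clockwise = yaw decreases
E
python3 -c "
from h import *
plan([.5755,-.0988,.32],-.2122)"
```

```text
t 0.1 tcp [0.1397 0.6084 0.2301] xyaw 2.9157 zax [-0.001 -0.002 -1.   ] q1,q6 [ 1.233 -0.112] F [ 1.35 -0.69 -0.27] M [-0.007 -0.035  0.042] w 0.0855
tool shift mm [-583.1 -591.9  -88.8]
turn 6.27
turn 3.128
turn -0.014
```

>>> {"op": "move_arm", "data": {
  "series": [
    [[85,-25,-25,-30,0],[85,-65,-65,-60,0],[85,-105,-107,-85,0],[85,-145,-148,-90,0],[85,-185,-189,-90,0],[85,-226,-230,-90,0],[85,-267,-271,-90,0],[85,-308,-312,-90,0],[85,-349,-354,-90,0],[85,-390,-396,-90,0]]
  ],
  "newtons": 60
}}

```text
clock: 1.35
tool_pos: [0.4316, 0.1336, 0.3205]
ee_rot: [-0.354, -3.121, 0.003]
force: [0.1, 1.6, 0.1]
width: 0.0848
```

```bash
python3 -c "
from h import *
plan([.5755,-.0988,.32],-.2122)"
```

```text
t 1.35 tcp [0.4316 0.1336 0.3205] xyaw 2.9157 zax [-0.001 -0.002 -1.   ] q1,q6 [ 0.146 -1.199] F [0.14 1.63 0.11] M [ 0.023  0.015 -0.005] w 0.0848
tool shift mm [-192.3 -194.3    0.8]
turn 6.27
turn 3.128
turn -0.014
```

>>> {"op": "move_arm", "data": {
  "series": [
    [[85,-40,-40,0,-0.014],[85,-80,-81,0,-0.014],[85,-120,-121,0,-0.014],[85,-160,-162,0,-0.014],[85,-185,-187,0,-0.014],[85,-192,-194,0,-0.014],[85,-192,-194,0,-0.014],[85,-192,-194,0,-0.014],[85,-192,-194,0,-0.014],[85,-192,-194,0,-0.014]]
  ]
}}

```text
clock: 2.6
tool_pos: [0.575, -0.0977, 0.3211]
ee_rot: [-0.33, -3.124, 0.003]
force: [-0.2, -0.2, 0.1]
width: 0.085
```

Run:
```python
from h import *
plan([.5755,-.0988,.207],-.2122)
p,d,c=snap('wrist','w1')
z=load('w1');P=pts(z);m=(P[...,2]>.2)&(P[...,2]<.25)&(d>0)
print(m.sum(),np.median(P[m],0))
cv2.imwrite('pics/w1m.png',m*255)
```

```text
t 2.6 tcp [ 0.575  -0.0977  0.3211] xyaw 2.9308 zax [-0.    -0.002 -1.   ] q1,q6 [-0.288 -1.647] F [-0.19 -0.18  0.06] M [0.006 0.025 0.012] w 0.085
tool shift mm [ -0.7  -0.8 114.1]
turn 6.285
turn 3.143
turn 0.001
4081 [ 0.56388008 -0.09916397  0.23318944][ WARN:0@1.588] global loadsave.cpp:1063 imwrite_ Unsupported depth image for selected encoder is fallbacked to CV_8U.
```

View pics/w1.png

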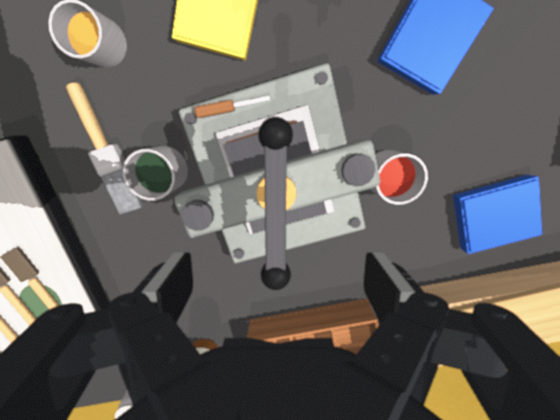

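Wrist view: the bar runs straight down the image at column 276, with balls at (275,133) and (275,277), so the jaws lie square across it. I refine the position from this view.

Run:
```python
from h import *
z=load('w1');P=pts(z);H=P[...,2]
m=((H>.205)&(H<.26)).astype(np.uint8);m[300:]=0
n,l,s,c=cv2.connectedComponentsWithStats(m);k=1+np.argmax(s[1:,4]);print(s[k],c[k])
m=l==k
Q=P[m]
for v0,v1 in((115,148),(160,200),(200,250),(262,292)):
    q=np.zeros_like(m);q[v0:v1]=1;q&=m;v,u=np.nonzero(q);print(v0,u.mean().round(1),v.min(),v.max(),'top z',np.percentile(H[q],[50,95]).round(4))
# ball centres by bbox width and rays at height of centre
for (v0,v1) in((115,148),(262,292)):
    q=np.zeros_like(m);q[v0:v1]=1;q&=m;cc=cv2.minEnclosingCircle(np.argwhere(q)[:,::-1].astype(np.float32));print(cc,onz(z,*cc[0],.2258))
(cx),r=cv2.minAreaRect(np.argwhere(m)[:,::-1].astype(np.float32))[:2];print(onz(z,*cx,.2258))
```

```text
[ 258  116   35  174 4081] [274.70864984 199.90468023]
115 274.7 116 147 top z [0.2355 0.2388]
160 274.5 160 199 top z [0.233  0.2341]
200 274.8 200 249 top z [0.2329 0.234 ]
262 274.9 262 289 top z [0.2348 0.2389]
((274.61431884765625, 133.4907989501953), 17.815568923950195) [ 0.5135894  -0.08794008  0.2258    ]
((274.774169921875, 273.9235534667969), 15.417791366577148) [ 0.63511693 -0.11413199  0.2258    ]
[ 0.56921106 -0.09966125  0.2258    ]
```

>>> {"op": "move_arm", "data": {
  "series": [
    [[85,-0.5,-2.2,35,0],[85,-0.5,-2.2,70,0],[85,-0.5,-2.2,98,0],[85,-0.5,-2.2,110,0],[85,-0.5,-2.2,113,0],[50,-0.5,-2.2,113.5,0],[30,-0.5,-2.2,113.5,0],[22,-0.5,-2.2,113.5,0],[22,-0.5,-2.2,113.5,0],[22,-0.5,-2.2,113.5,0]]
  ]
}}

```text
clock: 3.9
tool_pos: [0.5751, -0.1003, 0.2078]
ee_rot: [0.331, 3.124, -0.003]
force: [-0.5, -0.3, -0.8]
width: 0.022
```

Run:
```python
from h import *
plan([.575,-.1,.207],-.212)
p,d,c=snap('wrist','w2')
```

```text
t 3.9 tcp [ 0.5751 -0.1003  0.2078] xyaw 2.9307 zax [-0.    -0.002 -1.   ] q1,q6 [-0.292 -1.651] F [-0.49 -0.31 -0.83] M [ 0.054  0.025 -0.022] w 0.022
tool shift mm [0.2 0.3 0.8]
turn 6.284
turn 3.143
turn 0.001
```

View pics/w2.png

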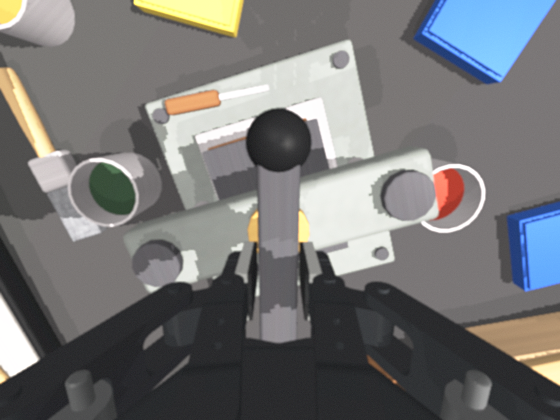

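The fingers stand on both sides of the bar, over the yellow collar near (278,230). I close them.

>>> {"op": "move_arm", "data": {
  "series": [
    [[10,0,0,0,0],[10,0,0,0,0],[10,0,0,0,0],[10,0,0,0,0],[10,0,0,0,0],[10,0,0,0,0.03],[10,0,0,0.15,0.06],[10,0,0,0.25,0.1],[10,0,0,0.35,0.14],[10,0,0,0.5,0.2]]
  ],
  "newtons": 60
}}

```text
clock: 5.2
tool_pos: [0.5752, -0.1002, 0.2073]
ee_rot: [0.645, 3.074, -0.003]
force: [-0.4, 1.4, 3.1]
width: 0.017
```

```bash
python3 -c "
from h import *
plan()"
```

```text
t 5.2 tcp [ 0.5752 -0.1002  0.2073] xyaw 2.7279 zax [-0.    -0.002 -1.   ] q1,q6 [-0.292 -1.448] F [-0.4   1.42  3.07] M [ 0.178  0.108 -0.013] w 0.017
```

>>> {"op": "move_arm", "data": {
  "series": [
    [[10,0,0,0.1,0.04],[10,0,0,0.2,0.08],[10,0,0,0.3,0.12],[10,0,0,0.4,0.16],[10,0,0,0.5,0.2],[10,0,0,0.6,0.24],[10,0,0,0.7,0.28],[10,0,0,0.75,0.3],[10,0,0,0.75,0.3],[10,0,0,0.75,0.3]]
  ]
}}

```text
clock: 6.45
tool_pos: [0.5752, -0.1, 0.2066]
ee_rot: [1.098, 2.943, -0.002]
force: [-0.7, 0.8, 1.2]
width: 0.0168
```

```bash
python3 -c "
from h import *
plan()
snap('side','s1');plan()"
```

```text
t 6.45 tcp [ 0.5752 -0.1     0.2066] xyaw 2.4277 zax [ 0.    -0.001 -1.   ] q1,q6 [-0.292 -1.148] F [-0.66  0.76  1.25] M [ 0.234  0.061 -0.049] w 0.0168
t 6.5 tcp [ 0.5752 -0.1     0.2065] xyaw 2.4278 zax [ 0.    -0.001 -1.   ] q1,q6 [-0.292 -1.148] F [0.03 1.81 1.36] M [ 0.209  0.013 -0.06 ] w 0.0168
```

View pics/s1.png

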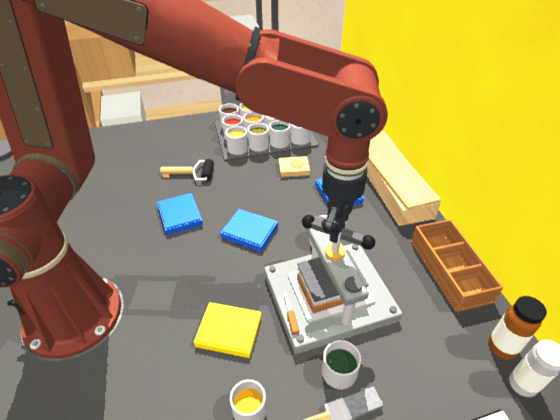

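The handle has turned clockwise with the fingers (balls now at (308,221) and (368,242)). I go on in small steps and watch the vertical moment.

>>> {"op": "move_arm", "data": {
  "series": [
    [[10,0,0,0.05,0.02],[10,0,0,0.1,0.04],[10,0,0,0.15,0.06],[10,0,0,0.2,0.08],[10,0,0,0.25,0.1],[10,0,0,0.3,0.12],[10,0,0,0.35,0.14],[10,0,0,0.38,0.15],[10,0,0,0.38,0.15],[10,0,0,0.38,0.15]]
  ]
}}

```text
clock: 7.75
tool_pos: [0.5752, -0.1, 0.2062]
ee_rot: [1.315, 2.852, -0.002]
force: [0.4, 1.6, 1.4]
width: 0.0169
```

```bash
python3 -c "
from h import *
plan()"
```

```text
t 7.75 tcp [ 0.5752 -0.1     0.2062] xyaw 2.2776 zax [ 0.    -0.001 -1.   ] q1,q6 [-0.292 -0.998] F [0.42 1.6  1.41] M [ 0.304 -0.031 -0.102] w 0.0169
```

>>> {"op": "move_arm", "data": {
  "series": [
    [[10,0,0,0.03,0.01],[10,0,0,0.05,0.02],[10,0,0,0.08,0.03],[10,0,0,0.1,0.04],[10,0,0,0.13,0.05],[10,0,0,0.15,0.06],[10,0,0,0.18,0.07],[10,0,0,0.2,0.08],[10,0,0,0.2,0.08],[10,0,0,0.2,0.08]]
  ]
}}

```text
clock: 9.0
tool_pos: [0.5753, -0.0999, 0.206]
ee_rot: [1.428, 2.797, -0.001]
force: [0.0, 1.8, 2.2]
width: 0.0173
```

```bash
python3 -c "
from h import *
plan();print(robot.sense()['tau'].round(3))"
```

```text
t 9.0 tcp [ 0.5753 -0.0999  0.206 ] xyaw 2.1973 zax [ 0.    -0.001 -1.   ] q1,q6 [-0.292 -0.918] F [0.   1.77 2.15] M [ 0.278 -0.034 -0.075] w 0.0173
[-1.0120e+00 -3.5632e+01 -2.9095e+01 -5.5700e-01 -6.0000e-03 -7.6000e-02]
```

Friction is steady at about 0.08 N m in magnitude and shows as negative Mz. There is no contact yet.

>>> {"op": "move_arm", "data": {
  "series": [
    [[10,0,0,0.05,0.02],[10,0,0,0.1,0.04],[10,0,0,0.15,0.06],[10,0,0,0.2,0.08],[10,0,0,0.25,0.1],[10,0,0,0.3,0.12],[10,0,0,0.35,0.14],[10,0,0,0.38,0.15],[10,0,0,0.38,0.15],[10,0,0,0.38,0.15]]
  ]
}}

```text
clock: 10.25
tool_pos: [0.5754, -0.0999, 0.2056]
ee_rot: [1.634, 2.682, -0.001]
force: [2.0, 1.8, 1.4]
width: 0.0167
```

```bash
python3 -c "
from h import *
plan();print(robot.sense()['tau'].round(3))"
```

```text
t 10.25 tcp [ 0.5754 -0.0999  0.2056] xyaw 2.0471 zax [ 0.    -0.001 -1.   ] q1,q6 [-0.292 -0.768] F [2.02 1.82 1.43] M [ 0.366 -0.16  -0.017] w 0.0167
[ -1.264 -35.781 -28.996  -0.691   0.125  -0.075]
```

>>> {"op": "move_arm", "data": {
  "series": [
    [[10,0,0,0.05,0.02],[10,0,0,0.1,0.04],[10,0,0,0.15,0.06],[10,0,0,0.2,0.08],[10,0,0,0.25,0.1],[10,0,0,0.3,0.12],[10,0,0,0.35,0.14],[10,0,0,0.38,0.15],[10,0,0,0.38,0.15],[10,0,0,0.38,0.15]]
  ]
}}

```text
clock: 11.5
tool_pos: [0.5754, -0.0999, 0.2052]
ee_rot: [1.831, 2.552, -0.001]
force: [2.8, 2.1, 1.0]
width: 0.0169
```

```bash
python3 -c "
from h import *
plan();print(robot.sense()['tau'].round(3))"
```

```text
t 11.5 tcp [ 0.5754 -0.0999  0.2052] xyaw 1.8969 zax [ 0.001 -0.001 -1.   ] q1,q6 [-0.292 -0.618] F [2.85 2.13 1.03] M [ 0.353 -0.264 -0.099] w 0.0169
[ -1.46  -35.949 -28.89   -0.801   0.269  -0.074]
```

>>> {"op": "move_arm", "data": {
  "series": [
    [[10,0,0,0.05,0.02],[10,0,0,0.1,0.04],[10,0,0,0.15,0.06],[10,0,0,0.2,0.08],[10,0,0,0.25,0.1],[10,0,0,0.3,0.12],[10,0,0,0.35,0.14],[10,0,0,0.38,0.15],[10,0,0,0.38,0.15],[10,0,0,0.38,0.15]]
  ]
}}

```text
clock: 12.75
tool_pos: [0.5755, -0.0998, 0.205]
ee_rot: [2.017, 2.407, -0.0]
force: [1.7, 2.7, 1.0]
width: 0.0168
```

```bash
python3 -c "
from h import *
plan();print(robot.sense()['tau'].round(3))"
```

```text
t 12.75 tcp [ 0.5755 -0.0998  0.205 ] xyaw 1.7467 zax [ 0.001 -0.001 -1.   ] q1,q6 [-0.292 -0.467] F [1.71 2.74 1.02] M [ 0.512 -0.244  0.015] w 0.0168
[ -2.012 -35.321 -28.249  -0.964   0.292   0.039]
```

Torque has started to climb: tau6 went from -0.075 to +0.04, and Mz agrees. That looks like contact, so I use finer steps.

>>> {"op": "move_arm", "data": {
  "series": [
    [[10,0,0,0.02,0.01],[10,0,0,0.04,0.015],[10,0,0,0.05,0.02],[10,0,0,0.06,0.025],[10,0,0,0.08,0.03],[10,0,0,0.09,0.035],[10,0,0,0.1,0.04],[10,0,0,0.1,0.04],[10,0,0,0.1,0.04],[10,0,0,0.1,0.04]]
  ]
}}

```text
clock: 14.0
tool_pos: [0.5755, -0.0998, 0.2049]
ee_rot: [2.065, 2.366, 0.0]
force: [2.0, 3.9, 2.2]
width: 0.0168
```

```bash
python3 -c "
from h import *
plan();print(robot.sense()['tau'].round(3))"
```

```text
t 14.0 tcp [ 0.5755 -0.0998  0.2049] xyaw 1.7067 zax [ 0.001 -0.001 -1.   ] q1,q6 [-0.292 -0.427] F [1.97 3.89 2.17] M [ 0.505 -0.255  0.053] w 0.0168
[ -2.084 -35.174 -28.151  -0.949   0.265   0.094]
```

>>> {"op": "move_arm", "data": {
  "series": [
    [[10,0,0,0.01,0.005],[10,0,0,0.02,0.01],[10,0,0,0.04,0.015],[10,0,0,0.05,0.02],[10,0,0,0.06,0.025],[10,0,0,0.08,0.03],[10,0,0,0.09,0.035],[10,0,0,0.09,0.035],[10,0,0,0.09,0.035],[10,0,0,0.09,0.035]]
  ]
}}

```text
clock: 15.25
tool_pos: [0.5756, -0.0998, 0.2049]
ee_rot: [2.106, 2.33, 0.0]
force: [2.6, 2.6, 1.9]
width: 0.0166
```

```bash
python3 -c "
from h import *
plan();print(robot.sense()['tau'].round(3))
snap('side','s2');plan()
big=cv2.resize(load('s2')['p'][205:355,255:410,::-1],None,fx=4,fy=4,interpolation=cv2.INTER_CUBIC);cv2.imwrite('pics/c_s2.png',big)"
```

```text
t 15.25 tcp [ 0.5756 -0.0998  0.2049] xyaw 1.6715 zax [ 0.001 -0.001 -1.   ] q1,q6 [-0.292 -0.392] F [2.57 2.61 1.86] M [ 0.515 -0.249  0.121] w 0.0166
[ -2.153 -34.992 -28.006  -0.956   0.248   0.124]
t 15.3 tcp [ 0.5756 -0.0998  0.2048] xyaw 1.6715 zax [ 0.001 -0.001 -1.   ] q1,q6 [-0.292 -0.392] F [2.22 2.23 2.06] M [ 0.52  -0.28   0.109] w 0.0167
```

View pics/c_s2.png

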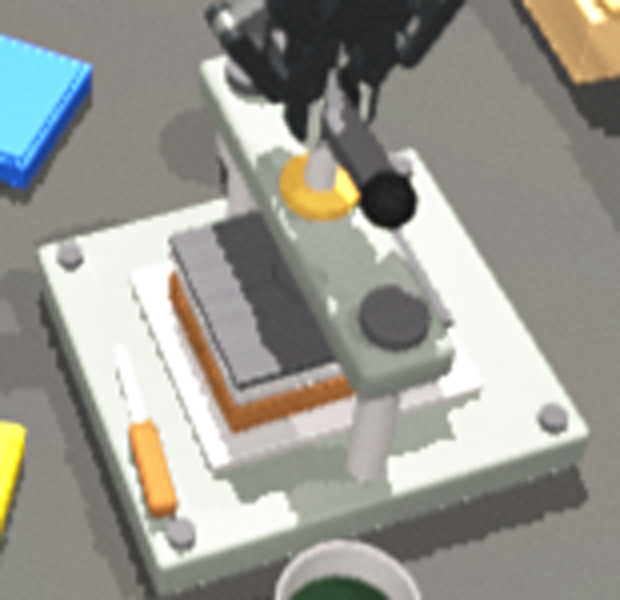

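I step a little more to make sure the torque really climbs and isn't just friction.

>>> {"op": "move_arm", "data": {
  "series": [
    [[10,0,0,0.01,0.005],[10,0,0,0.02,0.01],[10,0,0,0.04,0.015],[10,0,0,0.05,0.02],[10,0,0,0.06,0.025],[10,0,0,0.08,0.03],[10,0,0,0.09,0.035],[10,0,0,0.1,0.04],[10,0,0,0.1,0.04],[10,0,0,0.1,0.04]]
  ]
}}

```text
clock: 16.55
tool_pos: [0.5756, -0.0998, 0.2048]
ee_rot: [2.152, 2.287, 0.0]
force: [2.1, 3.4, 1.7]
width: 0.0171
```

```bash
python3 -c "
from h import *
plan();print(robot.sense()['tau'].round(3))
snap('wrist','w3');plan()"
```

```text
t 16.55 tcp [ 0.5756 -0.0998  0.2048] xyaw 1.6314 zax [ 0.001 -0.001 -1.   ] q1,q6 [-0.292 -0.352] F [2.14 3.36 1.74] M [ 0.547 -0.293  0.164] w 0.0171
[ -2.23  -34.788 -27.842  -0.962   0.232   0.162]
t 16.6 tcp [ 0.5756 -0.0998  0.2048] xyaw 1.6315 zax [ 0.001 -0.001 -1.   ] q1,q6 [-0.292 -0.352] F [2.21 3.35 2.85] M [ 0.552 -0.309  0.141] w 0.0167
```

View pics/w3.png

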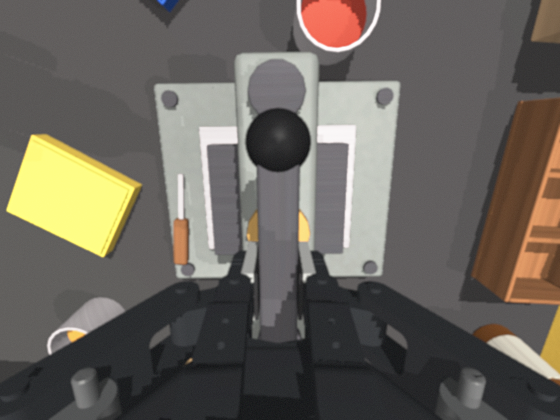

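The torque rose linearly, about 0.24 N m above the free value, with contact at q6 ≈ -0.60. That is about 95 N, so it is hand-tight. The wrist view shows the bar still square in the pads at column 277. I now back off about 1.76 rad at the tool: a quarter turn plus the wind-up.

>>> {"op": "move_arm", "data": {
  "series": [
    [[10,0,0,-0.1,-0.05],[10,0,0,-0.3,-0.14],[10,0,0,-0.5,-0.23],[10,0,0,-0.7,-0.32],[10,0,0,-0.9,-0.41],[10,0,0,-1.2,-0.5],[10,0,0,-1.4,-0.59],[10,0,0,-1.6,-0.68],[10,0,0,-1.9,-0.77],[10,0,0,-2.1,-0.86]]
  ]
}}

```text
clock: 17.85
tool_pos: [0.5752, -0.1001, 0.2067]
ee_rot: [1.001, 2.978, -0.001]
force: [1.5, 1.5, 2.5]
width: 0.0168
```

>>> {"op": "move_arm", "data": {
  "series": [
    [[10,0,0,-0.2,-0.09],[10,0,0,-0.5,-0.18],[10,0,0,-0.7,-0.27],[10,0,0,-0.9,-0.36],[10,0,0,-1.1,-0.45],[10,0,0,-1.4,-0.54],[10,0,0,-1.6,-0.63],[10,0,0,-1.8,-0.72],[10,0,0,-2.0,-0.8],[10,0,0,-2.2,-0.88]]
  ]
}}

```text
clock: 19.1
tool_pos: [0.575, -0.1006, 0.209]
ee_rot: [0.365, -3.12, 0.003]
force: [1.1, 1.4, 3.3]
width: 0.0169
```

```bash
python3 -c "
from h import *
plan();print(robot.sense()['tau'].round(3))
"
```

```text
t 19.1 tcp [ 0.575  -0.1006  0.209 ] xyaw -2.9084 zax [-0.    -0.002 -1.   ] q1,q6 [-0.293 -2.096] F [1.05 1.39 3.28] M [ 0.361 -0.207 -0.096] w 0.0169
[ -1.178 -34.599 -27.978  -0.708   0.237   0.328]
```

>>> {"op": "move_arm", "data": {
  "series": [
    [[17,0,0,0,0],[20,0,0,0,0],[24,0,0,0,0],[30,0,0,0,0],[40,0,0,0,0],[55,0,0,0,0],[65,0,0,0,0],[65,0,0,0,0],[65,0,0,-10,0],[65,0,0,-25,0]]
  ]
}}

```text
clock: 20.35
tool_pos: [0.5748, -0.1005, 0.2345]
ee_rot: [0.365, -3.119, 0.002]
force: [-0.5, -0.4, -0.7]
width: 0.0651
```

>>> {"op": "move_arm", "data": {
  "series": [
    [[65,0,0,-30,0],[65,0,0,-60,0],[65,0,0,-90,0],[65,0,0,-110,0],[65,0,0,-110,0],[65,0,0,-110,0],[65,0,0,-110,0],[65,0,0,-110,0],[65,0,0,-110,0],[65,0,0,-110,0]]
  ]
}}

```text
clock: 21.6
tool_pos: [0.5749, -0.1003, 0.3443]
ee_rot: [0.365, -3.119, 0.002]
force: [0.2, 0.2, -0.1]
width: 0.0652
```

Run:
```python
from h import *
plan(); snap('wrist','w4'); snap('side','s4'); snap('top','t4')
z=load('w4');P=pts(z);H=P[...,2]
m=((H>.205)&(H<.26)).astype(np.uint8);m[300:]=0
n,l,s,c=cv2.connectedComponentsWithStats(m);k=1+np.argmax(s[1:,4]);m=l==k
v,u=np.nonzero(m);vx,vy,_,_=cv2.fitLine(np.argwhere(m)[:,::-1].astype(np.float32),cv2.DIST_L2,0,.01,.01).ravel()
a=onz(z,*(c[k]+60*np.array([vx,vy])),.228)-onz(z,*(c[k]-60*np.array([vx,vy])),.228)
ang=np.arctan2(a[1],a[0]);print('bar yaw',ang,'mod pi',ang%np.pi,'top z',np.median(H[m]))
a=load('side0')['p'][205:355,255:410,::-1];b=load('s4')['p'][205:355,255:410,::-1]
cv2.imwrite('pics/c4.png',cv2.resize(np.hstack([a,b]),(800,387),interpolation=cv2.INTER_CUBIC))
```

```text
t 21.6 tcp [ 0.5749 -0.1003  0.3443] xyaw -2.9085 zax [-0.001 -0.001 -1.   ] q1,q6 [-0.292 -2.096] F [ 0.18  0.23 -0.07] M [-0.028  0.015 -0.065] w 0.0652
bar yaw -2.910949784891347 mod pi 0.23064286869844608 top z 0.23429830804857454
```

View pics/c4.png

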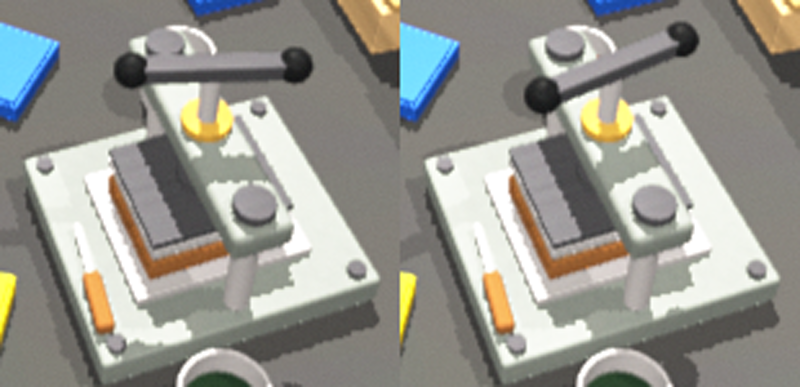

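View pics/w4.png

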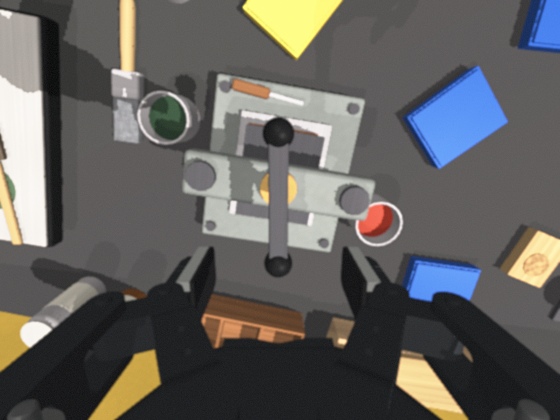

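Bar and tool yaw agree at -2.91 rad, so the handle stayed where it was left. It stands about 1.5 rad (3.7 mm) above the contact angle. The crops show block, gouge and tins unmoved at their start pixels. I hand in.

```bash
python3 -c "
from h import *
print(order.job_done())"
```

```text
the job is handed in; nothing more can be done
None
```

I set the press gap and handed the job in at about 22 s of the 67 s allowed; no verdict was reported.

- **Bottoming:** I gripped the T-handle across its middle and wound it clockwise. Torque began to climb after about 1.05 rad. I went on to about 0.24 N m above the free value, roughly 95 N by my estimate from the stated limits, and held it there.
- **Back-off:** I turned the tool back 1.74 rad, which is a quarter turn plus the wind-up, then let go and lifted clear.

**Last checks**
- **Handle:** the bar's angle in the wrist picture matches the tool's to within 0.003 rad, so it stayed put on release. It stands about 1.5 rad, or 3.7 mm, above the contact angle.
- **Block and bystanders:** the block, gouge and nearby tins look unmoved in before-and-after crops, judged by eye only. I took a final top picture but did not go through it for the farther bystanders.
- **Clear of everything:** the gripper was about 110 mm above its release height, with the force reading near zero.

**What disagreed**
- The vertical moment reading was noisy (about ±0.04 N m) and biased by about -0.06 N m, so I used the rise in torque, mainly from joint 6.
- That rise was about 0.95 N m per radian of tool turn, against the stated 1.6. I put this down to give in the gripper and wrist.

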